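# Shut and bolt the damp box

### The job

One of the two damp boxes on the pottery bench has a pot in it. With the fingertips, push that box's sliding lid fully shut, and only then push its bolt fully across in front of the lid. Nothing is to be picked up: leave the pot, the other box's lid and bolt, and the things on the bench as they are.

Things in the scene. Friction and masses are not known exactly. Their poses are not given: they have to be found in the camera images.
- box_a: the damp box that holds the pot: white, open-topped, 180 (x) x 170 (y) x 115 mm high, walls 10 mm, fixed. Origin: centre of its underside; own x from its front (robot side) to its back, y to the left seen from the robot. Lid runners on the side walls rise to 131 mm. A white bolt bracket juts out left of the front: x -130 to -60, y 85 to 163 mm, top 84 mm up. Boxes swap places and are turned a little
- lid_box_a (a joint): its lid's slide, m: 0 = fully shut, grows as it opens along the box's -x, towards the robot (to 0.14); starts well open, stays where left, 2.5 N friction + 6 N per m/s. Wooden board 180 x 160 x 10 mm, top 126.5 mm above the bench, with a down-turned front board at its near edge: 160 mm wide (y), 12 thick, 80.5 to 126.5 mm above the bench
- lid_box_a_front (a point): centre of the outer (robot-side) face of that lid's front board, 103.5 mm above the bench; in the box's frame at x = -104 mm - joint value, y = 0
- bolt_box_a (a joint): its bolt's slide, m: 0 = drawn back to the left, grows along the box's -y (to the right), 0.050 = fully across, in front of the shut lid's front board; stays where left, 1.5 N friction + 4 N per m/s. Steel bar 12 x 80 (y) x 12 mm, 84.5 to 96.5 mm above the bench, with an upright dark wooden knob 26 (x) x 16 (y) mm, 96.5 to 136.5 mm above the bench
- bolt_box_a_knob (a point): centre of the left (outer, +y) face of that knob, 116.5 mm above the bench; in the box's frame at x = -113 mm, y = 158 mm - joint value. Free space to its left; the bar reaches 7 mm further left, below the knob
- box_b: the other, empty damp box, identical in shape: white, open-topped, 180 (x) x 170 (y) x 115 mm high, walls 10 mm, fixed. Origin: centre of its underside; own x from its front (robot side) to its back, y to the left seen from the robot. Lid runners on the side walls rise to 131 mm. A white bolt bracket juts out left of the front: x -130 to -60, y 85 to 163 mm, top 84 mm up. Boxes swap places and are turned a little
- lid_box_b (a joint): its lid's slide, m: 0 = fully shut, grows as it opens along the box's -x, towards the robot (to 0.14); starts well open, stays where left, 2.5 N friction + 6 N per m/s. Wooden board 180 x 160 x 10 mm, top 126.5 mm above the bench, with a down-turned front board at its near edge: 160 mm wide (y), 12 thick, 80.5 to 126.5 mm above the bench
- lid_box_b_front (a point): centre of the outer (robot-side) face of that lid's front board, 103.5 mm above the bench; in the box's frame at x = -104 mm - joint value, y = 0
- bolt_box_b (a joint): its bolt's slide, m: 0 = drawn back to the left, grows along the box's -y (to the right), 0.050 = fully across, in front of the shut lid's front board; stays where left, 1.5 N friction + 4 N per m/s. Steel bar 12 x 80 (y) x 12 mm, 84.5 to 96.5 mm above the bench, with an upright dark wooden knob 26 (x) x 16 (y) mm, 96.5 to 136.5 mm above the bench
- bolt_box_b_knob (a point): centre of the left (outer, +y) face of that knob, 116.5 mm above the bench; in the box's frame at x = -113 mm, y = 158 mm - joint value. Free space to its left; the bar reaches 7 mm further left, below the knob
- pot_center (a point): centre, half-way up, of the terracotta-coloured unfired pot standing in the back half of one box: 64 mm across, 85 mm high, loose; seen through the open part of the box
- beaker_center (a point): centre, half-way up, of a white fired beaker, 64 mm across, 70 mm high, loose on the bench in front of the boxes
- jar_center (a point): centre, half-way up, of a closed glaze jar, about 64 mm across, 85 mm high, loose on the bench to the right
- spatula: a potter's spatula lying loose and flat on the bench to the left, lower than 40 mm; origin at its underside

How it is judged:
By the outcome, as a careful person would: the job done as asked, in the order asked, and still so for the second after the job is handed in, with the robot touching nothing.
It also fails if it takes over 48 s, if anything falls off the work surface, if the arm or the gripper's body presses on something with over 40 N, if the wrist force passes 120 N, or if a joint passes its speed limit or range.

### The arm

A 6-joint arm with a two-finger parallel gripper is mounted at the origin on the work surface. World frame = base frame: x ahead of the robot, y to its left, z up, the work surface at z = 0. Lengths are in m, angles in rad, forces in N, time in s.
With the tool pointing down it reaches from about 0.375 to 0.975 m from the base axis. Payload 3.8 kg.
Tool frame: the origin (TCP) lies midway between the tips of the shut fingers; the grasp point (between the pads) lies 19 mm behind it; z points along the fingers, y is the line along which they close (so a half turn about z gives the same grasp; the last joint's range is limited). The gripper opens to 85 mm and grips with 20 to 120 N. Pads are 22 mm wide; open, the fingers measure 114 mm over their backs; the gripper's body (76 mm by 85 mm) begins 54 mm behind the grasp point. The pads swing forward as they close: fully open they stand 13 mm farther back than shut.
Start: joints at [-1.239, 0.264, 1.604, -0, 1.274, -0.037], TCP at [0.243, -0.63, 0.231] pointing down, gripper open.
Joint ranges: [-2.63, 2.63], [-0.94, 2.18], [0.31, 2.57], [-1.31, 4.45], [0, 2.66], [-2.55, 2.55]. Speed limits (rad/s): [2.57, 2.57, 3.14, 3.14, 3.14, 3.14].

### API

Orientations are given as a rotation vector (axis times angle).
In Python, from workcell import bot, imaging gives the robot as it stands.
- The arm moves only by the tool step_arm, never from a script. Its argument "series" is a list of rows, each an object of numbers: "grip": the closure, from -1 (fully open) to 1 (shut); "x", "y", "z": the shift along the tool's x, y, z normalised to -1 to 1, where 1 is 500 mm; "ax", "ay", "az": the turn, a rotation vector about the tool's x, y, z normalised to -1 to 1, where 1 is 30 degrees. A call has 1 to 12 rows; each row is the pose to reach, as a shift and turn from the pose commanded when the call began, along the tool's axes at that moment; what a row does not reach only later rows make up. A row lasts 1/10 s, in which the tool goes at most 50 mm and 8.59 degrees, less where a joint would pass 70% of its speed; a pose out of reach is approached as far as the arm can. A call with a number of a shift or a turn outside -1 to 1 is refused whole. A call with a gripper value outside its range is refused whole. The fingers move at their own pace and stop on an object; "force" is the grip in N (left out, the last holds). Time passes only in rows, so rows that repeat a pose let the fingers close. It gives the time, the measured TCP pose, the force, the opening and the grip force at its end, in the units of the state.
- bot.read_state(): the state, without advancing time (a new reading comes with each control period).
- imaging.read_camera(name): name is "scene" or "top" or "wrist"; returns a dict with "img" (400x640x3 uint8, red, green, blue), "fx", "fy", "cx", "cy" (pixels), "R" (3x3) and "t" (3): a world point X has camera coordinates R X + t. Camera axes: x right, y down, z forward; pixel columns grow to the right and rows downward; lengths in m; the calibration is good to about 2 mm. The wrist camera is an equidistant fisheye: a pixel r from the principal point sees the ray r / f radians off the axis. A picture is of the moment at which its call begins. There is no depth.
- bot.finish_job(): hands the job in; it is judged then, once.
The state is a dict: "time": time; "q": joint angles; "joint_vel": joint speeds; "joint_torque": joint torques, N m; "tool_pos": TCP position; "tcp_rot": TCP orientation; "wrist_force": force on the tool from outside, world axes, zero at the start; "torque": the same for the moment, N m; "width": opening from 0.0 (shut) to 1.0 (fully open); "grip_force": force on a finger pad.
Only numpy, scipy, OpenCV 4.12 (cv2) and the standard library are available. Lean on these libraries where they do the work, as an engineer would, in place of code of your own. Each camera call takes 0.05 s, during which the arm holds its last target. There are 200 camera calls.

## Working session

There is one attempt and no reset: what is moved stays moved. The work goes in short steps, Python scripts to look and compute and a tool call to move; the robot and the scene stay as the last step left them, time stands still between calls to the robot, and variables do not carry over. Pictures are saved under pics/ and viewed, at most 10 in all, crops included, and the job is handed in when it is done.

Besides the shell and the picture viewer there is one more tool, called after ">>>" as name(argument=value, ...), one argument or row to a line, values as JSON. step_arm: Moves the arm, as the interface text tells. Scaled input: -1 to 1 covers 500 mm each way for a shift and 30 degrees each way for a turn. Its arguments: {"type":"object","properties":{"series":{"type":"array","items":{"type":"object","properties":{"grip":{"type":"number"},"x":{"type":"number","minimum":-1,"maximum":1},"y":{"type":"number","minimum":-1,"maximum":1},"z":{"type":"number","minimum":-1,"maximum":1},"ax":{"type":"number","minimum":-1,"maximum":1},"ay":{"type":"number","minimum":-1,"maximum":1},"az":{"type":"number","minimum":-1,"maximum":1}}}},"force":{"type":"number"}},"required":["series"]}

```bash
mkdir -p pics; python3 - <<'E'
from workcell import bot, imaging
import cv2,pickle
for n in("top","scene"):
    d=imaging.read_camera(n); pickle.dump(d,open(n+".pkl","wb")); cv2.imwrite(f"pics/{n}0.png",d["img"][:,:,::-1])
    print(n,d["fx"],d["cx"],d["cy"],d["R"],d["t"])
print(bot.read_state())
E
```

```text
top 418.7879238225848 319.25926196664244 195.86225961443714 [[ 0.04121882 -0.99914207 -0.00401583]
 [-0.97796419 -0.0395212  -0.20499787]
 [ 0.20466328  0.0123771  -0.97875418]] [-0.03711469  0.54441304  1.18016226]
scene 453.546993099469 318.82289112293915 195.7630993614808 [[ 0.43368807  0.9010604   0.00219207]
 [ 0.75701026 -0.36303386 -0.54326963]
 [-0.48872295  0.23726897 -0.83955542]] [-0.21770348 -0.36278178  1.79602296]
{'time': 0.1, 'q': array([-1.23889615e+00,  2.64699851e-01,  1.60528204e+00, -7.62708634e-06,
        1.27368787e+00, -3.69261808e-02]), 'joint_vel': array([ 3.25303655e-05, -1.12763096e-03, -1.39075448e-03,  4.09514316e-05,
       -3.01367387e-04,  7.10161939e-04]), 'joint_torque': array([ 3.82562503e-04, -5.16707611e+01, -3.68589199e+01, -2.36756210e-05,
        6.23981352e-03,  1.41708501e-06]), 'tool_pos': array([ 0.24310993, -0.62897331,  0.23004758]), 'tcp_rot': array([-3.08630453e+00, -5.75699783e-01,  4.90473999e-04]), 'wrist_force': array([-0.11592251, -0.08003806, -0.4779667 ]), 'torque': array([-0.02804677,  0.02058416,  0.01593844]), 'grip_force': 0.0, 'width': 1.0028309794430736}
```

View pics/top0.png

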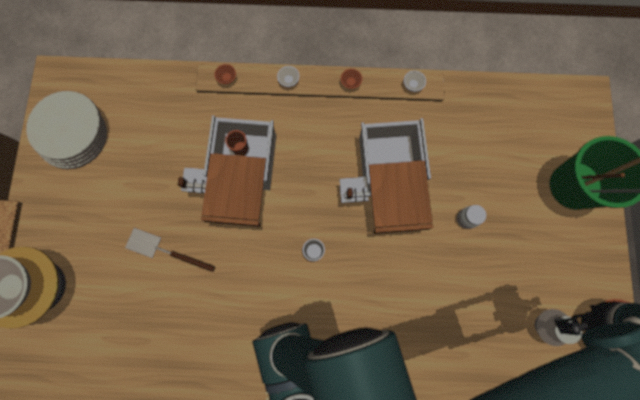

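View pics/scene0.png

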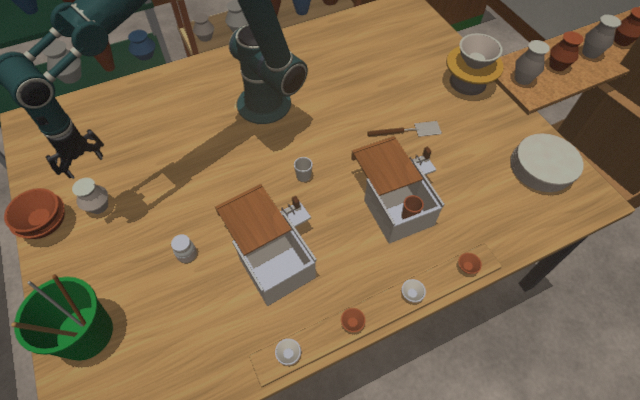

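The pot (top image ~237,143) is in the left-hand box, with its lid around (235,188) and its knob at (182,182). I'll enlarge that box for the fit.

```bash
python3 - <<'E'
import cv2,pickle,numpy as np
t=pickle.load(open("top.pkl","rb"))["img"][105:235,165:285,::-1]
s=pickle.load(open("scene.pkl","rb"))["img"][130:245,345:450,::-1]
a=cv2.resize(t,None,fx=4.5,fy=4.5,interpolation=cv2.INTER_CUBIC)[:585]
cv2.imwrite("pics/ct.png",a)
cv2.imwrite("pics/cs.png",cv2.resize(s,None,fx=5,fy=5,interpolation=cv2.INTER_CUBIC))
E
```

```text
(no output)
```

View pics/ct.png

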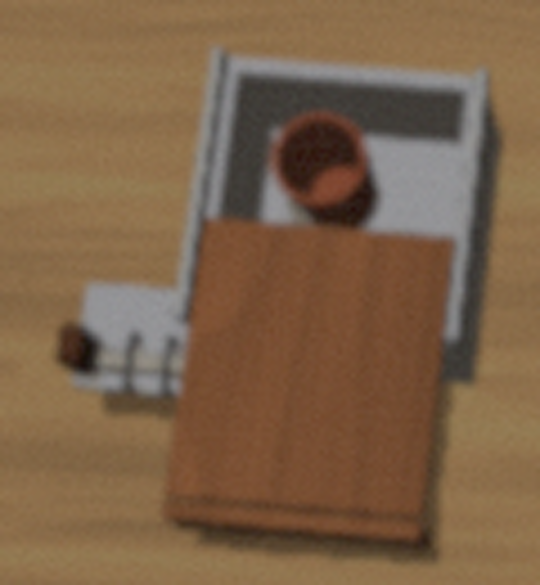

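View pics/cs.png

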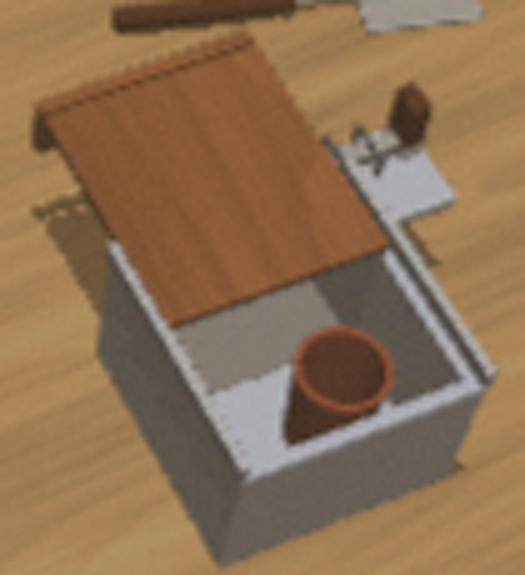

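```bash
cat > fit.py <<'E'
import pickle,numpy as np
from scipy.optimize import least_squares
C={n:pickle.load(open(n+".pkl","rb")) for n in("top","scene")}
off={"top":(165,105,4.5),"scene":(345,130,5.)}
# cam, crop px, box-frame xyz (mm), lid flag
P=[("top",205,218,88,80,126.5,1),("top",455,238,88,-80,126.5,1),("top",215,48,90,85,131,0),("top",487,70,90,-85,131,0),
("top",85,283,-60,163,84,0),("top",72,385,-130,163,84,0),("top",165,518,-104,80,80.5,1),("top",425,543,-104,-80,80.5,1),
("top",72,325,-113,150,136.5,0),
("scene",390,243,88,80,126.5,1),("scene",175,325,88,-80,126.5,1),("scene",492,375,90,85,131,0),("scene",222,565,90,-85,0,0),
("scene",455,195,-60,163,84,0),("scene",35,105,-104,-80,126.5,1),("scene",250,33,-104,80,126.5,1),("scene",412,95,-113,150,136.5,0)]
def res(p,full=False):
    x,y,a,s=p;r=[]
    for n,u,v,bx,by,bz,l in P:
        c=C[n];o=off[n];bx=bx/1e3-l*s;by=by/1e3
        X=np.array([x+np.cos(a)*bx-np.sin(a)*by,y+np.sin(a)*bx+np.cos(a)*by,bz/1e3])
        q=c["R"]@X+c["t"];r+=[c["fx"]*q[0]/q[2]+c["cx"]-o[0]-u/o[2],c["fy"]*q[1]/q[2]+c["cy"]-o[1]-v/o[2]]
    return np.array(r)
f=least_squares(res,[.7,.2,0,.1],loss="soft_l1");print(f.x);print(res(f.x).reshape(-1,2).round(1))
x,y,a,s=f.x
W=lambda bx,by:(round(x+np.cos(a)*bx-np.sin(a)*by,4),round(y+np.sin(a)*bx+np.cos(a)*by,4))
print("front",W(-.104-s,0),"shut",W(-.104,0),"knob",W(-.113,.158),"knobend",W(-.113,.108))
E
python3 fit.py
```

```text
[ 0.66034209  0.21952968 -0.04970144  0.10803126]
[[-0.6 -1. ]
 [-0.4 -0.6]
 [ 0.5 -0.1]
 [-1.5 -0.1]
 [-0.2 -0.4]
 [-1.1  0.2]
 [ 2.7  1.3]
 [ 0.5  0.8]
 [-1.8  3.9]
 [ 0.2  0.6]
 [-1.7  0.5]
 [-0.4  0. ]
 [-1.4  0.7]
 [ 0.3  0.6]
 [ 0.1 -0.2]
 [-0.3 -0.1]
 [ 0.7  0.5]]
front (np.float64(0.4486), np.float64(0.2301)) shut (np.float64(0.5565), np.float64(0.2247)) knob (np.float64(0.5553), np.float64(0.3829)) knobend (np.float64(0.5528), np.float64(0.333))
```

```bash
cat > mv.py <<'E'
import sys,numpy as np
from scipy.spatial.transform import Rotation as R
from workcell import bot
s=bot.read_state();T=R.from_rotvec(s["tcp_rot"]);p=s["tool_pos"]
print("t",s["time"],"p",p.round(4),"yaw",np.degrees(np.arctan2(*T.as_matrix()[[1,0],0])).round(2),"F",s["wrist_force"].round(1),"q6",s["q"][5].round(2),"w",s["width"])
def go(x,y,z,yaw=-2.85):
    a=np.radians(yaw);G=R.from_matrix([[np.cos(a),np.sin(a),0],[np.sin(a),-np.cos(a),0],[0,0,-1]])
    print((x,y,z),"xyz",(T.inv().apply(np.array([x,y,z])-p)/.5).round(4),"a",(np.degrees((T.inv()*G).as_rotvec())/30).round(3))
for g in sys.argv[1:]: go(*map(float,g.split(",")))
E
python3 mv.py .5,-.2,.22
```

```text
t 0.1 p [ 0.2431 -0.629   0.23  ] yaw 21.13 F [-0.1 -0.1 -0.5] q6 -0.04 w 1.0028309794430736
(0.5, -0.2, 0.22) xyz [ 0.7885 -0.615   0.0214] a [-0.004  0.001  0.799]
```

>>> step_arm(
  series=[
    {"x": 0.79,"y": -0.615,"z": 0.02,"az": 0.8,"grip": 1},
    {"x": 0.79,"y": -0.615,"z": 0.02,"az": 0.8,"grip": 1},
    {"x": 0.79,"y": -0.615,"z": 0.02,"az": 0.8,"grip": 1},
    {"x": 0.79,"y": -0.615,"z": 0.02,"az": 0.8,"grip": 1},
    {"x": 0.79,"y": -0.615,"z": 0.02,"az": 0.8,"grip": 1},
    {"x": 0.79,"y": -0.615,"z": 0.02,"az": 0.8,"grip": 1},
    {"x": 0.79,"y": -0.615,"z": 0.02,"az": 0.8,"grip": 1},
    {"x": 0.79,"y": -0.615,"z": 0.02,"az": 0.8,"grip": 1},
    {"x": 0.79,"y": -0.615,"z": 0.02,"az": 0.8,"grip": 1},
    {"x": 0.79,"y": -0.615,"z": 0.02,"az": 0.8,"grip": 1},
    {"x": 0.79,"y": -0.615,"z": 0.02,"az": 0.8,"grip": 1},
    {"x": 0.79,"y": -0.615,"z": 0.02,"az": 0.8,"grip": 1},
  ],
  force=40,
)

```text
validation failed for argument at $.se...
```

```bash
python3 mv.py .41,.232,.22
```

```text
t 0.1 p [ 0.2431 -0.629   0.23  ] yaw 21.13 F [-0.1 -0.1 -0.5] q6 -0.04 w 1.0028309794430736
(0.41, 0.232, 0.22) xyz [ 0.9321 -1.4858  0.0232] a [-0.004  0.001  0.799]
```

The call was refused and the message is cut off. I'll try one row to see which part it objects to.

>>> step_arm(
  series=[
    {"x": 0.79,"y": -0.615,"z": 0.02,"ax": 0.0,"ay": 0.0,"az": 0.8,"grip": 1.0},
  ],
  force=40,
)

```text
time: 0.2
tool_pos: [0.2667, -0.5899, 0.2292]
tcp_rot: [3.122, 0.332, -0.003]
wrist_force: [1.8, 0.3, 0.1]
width: 0.858
grip_force: 0.0
```

```bash
python3 mv.py .5,-.2,.22
```

```text
t 0.2 p [ 0.2667 -0.5899  0.2292] yaw 12.15 F [1.8 0.3 0.1] q6 0.18 w 0.8576148589471866
(0.5, -0.2, 0.22) xyz [ 0.6202 -0.6641  0.0164] a [0.003 0.003 0.5  ]
```

>>> step_arm(
  series=[
    {"x": 0.62,"y": -0.664,"z": 0.016,"ax": 0.0,"ay": 0.0,"az": 0.5,"grip": 1.0},
    {"x": 0.62,"y": -0.664,"z": 0.016,"ax": 0.0,"ay": 0.0,"az": 0.5,"grip": 1.0},
    {"x": 0.62,"y": -0.664,"z": 0.016,"ax": 0.0,"ay": 0.0,"az": 0.5,"grip": 1.0},
    {"x": 0.62,"y": -0.664,"z": 0.016,"ax": 0.0,"ay": 0.0,"az": 0.5,"grip": 1.0},
    {"x": 0.62,"y": -0.664,"z": 0.016,"ax": 0.0,"ay": 0.0,"az": 0.5,"grip": 1.0},
    {"x": 0.62,"y": -0.664,"z": 0.016,"ax": 0.0,"ay": 0.0,"az": 0.5,"grip": 1.0},
    {"x": 0.62,"y": -0.664,"z": 0.016,"ax": 0.0,"ay": 0.0,"az": 0.5,"grip": 1.0},
    {"x": 0.62,"y": -0.664,"z": 0.016,"ax": 0.0,"ay": 0.0,"az": 0.5,"grip": 1.0},
    {"x": 0.62,"y": -0.664,"z": 0.016,"ax": 0.0,"ay": 0.0,"az": 0.5,"grip": 1.0},
    {"x": 0.62,"y": -0.664,"z": 0.016,"ax": 0.0,"ay": 0.0,"az": 0.5,"grip": 1.0},
    {"x": 0.62,"y": -0.664,"z": 0.016,"ax": 0.0,"ay": 0.0,"az": 0.5,"grip": 1.0},
    {"x": 0.62,"y": -0.664,"z": 0.016,"ax": 0.0,"ay": 0.0,"az": 0.5,"grip": 1.0},
  ],
)

```text
time: 1.4
tool_pos: [0.4991, -0.1959, 0.2219]
tcp_rot: [3.141, -0.067, -0.002]
wrist_force: [0.0, -0.3, 0.5]
width: -0.0
grip_force: 0.0
```

```bash
python3 mv.py .41,.232,.22
```

```text
t 1.4 p [ 0.4991 -0.1959  0.2219] yaw -2.46 F [ 0.  -0.3  0.5] q6 1.19 w -0.0003000994548346811
(0.41, 0.232, 0.22) xyz [-0.2147 -0.8474  0.0038] a [0.001 0.002 0.013]
```

>>> step_arm(
  series=[
    {"x": -0.215,"y": -0.847,"z": 0.004,"ax": 0.0,"ay": 0.0,"az": 0.013,"grip": 1.0},
    {"x": -0.215,"y": -0.847,"z": 0.004,"ax": 0.0,"ay": 0.0,"az": 0.013,"grip": 1.0},
    {"x": -0.215,"y": -0.847,"z": 0.004,"ax": 0.0,"ay": 0.0,"az": 0.013,"grip": 1.0},
    {"x": -0.215,"y": -0.847,"z": 0.004,"ax": 0.0,"ay": 0.0,"az": 0.013,"grip": 1.0},
    {"x": -0.215,"y": -0.847,"z": 0.004,"ax": 0.0,"ay": 0.0,"az": 0.013,"grip": 1.0},
    {"x": -0.215,"y": -0.847,"z": 0.004,"ax": 0.0,"ay": 0.0,"az": 0.013,"grip": 1.0},
    {"x": -0.215,"y": -0.847,"z": 0.004,"ax": 0.0,"ay": 0.0,"az": 0.013,"grip": 1.0},
    {"x": -0.215,"y": -0.847,"z": 0.004,"ax": 0.0,"ay": 0.0,"az": 0.013,"grip": 1.0},
    {"x": -0.215,"y": -0.847,"z": 0.004,"ax": 0.0,"ay": 0.0,"az": 0.013,"grip": 1.0},
    {"x": -0.215,"y": -0.847,"z": 0.004,"ax": 0.0,"ay": 0.0,"az": 0.013,"grip": 1.0},
    {"x": -0.215,"y": -0.847,"z": 0.004,"ax": 0.0,"ay": 0.0,"az": 0.013,"grip": 1.0},
    {"x": -0.215,"y": -0.847,"z": 0.004,"ax": 0.0,"ay": 0.0,"az": 0.013,"grip": 1.0},
  ],
)

```text
time: 2.6
tool_pos: [0.4109, 0.2306, 0.2201]
tcp_rot: [3.14, -0.082, -0.0]
wrist_force: [0.2, -0.4, 0.2]
width: -0.0
grip_force: 0.0
```

```bash
python3 mv.py .41,.232,.1
```

```text
t 2.6 p [0.4109 0.2306 0.2201] yaw -2.98 F [ 0.2 -0.4  0.2] q6 2.08 w -8.134744264442681e-05
(0.41, 0.232, 0.1) xyz [-0.002  -0.0029  0.2402] a [ 0.002  0.    -0.004]
```

>>> step_arm(
  series=[
    {"x": -0.002,"y": -0.002,"z": 0.08,"ax": 0.0,"ay": 0.0,"az": 0.0,"grip": 1.0},
    {"x": -0.002,"y": -0.002,"z": 0.16,"ax": 0.0,"ay": 0.0,"az": 0.0,"grip": 1.0},
    {"x": -0.002,"y": -0.002,"z": 0.24,"ax": 0.0,"ay": 0.0,"az": 0.0,"grip": 1.0},
    {"x": -0.002,"y": -0.002,"z": 0.24,"ax": 0.0,"ay": 0.0,"az": 0.0,"grip": 1.0},
    {"x": -0.002,"y": -0.002,"z": 0.24,"ax": 0.0,"ay": 0.0,"az": 0.0,"grip": 1.0},
  ],
)

```text
time: 3.1
tool_pos: [0.4095, 0.2319, 0.1002]
tcp_rot: [3.139, -0.082, -0.003]
wrist_force: [0.4, 0.3, 0.3]
width: -0.0
grip_force: 0.0
```

```bash
python3 mv.py .5355,.2253,.1
```

```text
t 3.1 p [0.4095 0.2319 0.1002] yaw -2.99 F [0.4 0.3 0.3] q6 2.09 w -0.00028271723326208346
(0.5355, 0.2253, 0.1) xyz [ 0.2523 -0.      0.    ] a [ 0.002  0.003 -0.005]
```

Push to about 10 mm short of shut, at roughly 100 mm/s.

>>> step_arm(
  series=[
    {"x": 0.025,"y": 0.0,"z": 0.0,"ax": 0.0,"ay": 0.0,"az": 0.0,"grip": 1.0},
    {"x": 0.05,"y": 0.0,"z": 0.0,"ax": 0.0,"ay": 0.0,"az": 0.0,"grip": 1.0},
    {"x": 0.07,"y": 0.0,"z": 0.0,"ax": 0.0,"ay": 0.0,"az": 0.0,"grip": 1.0},
    {"x": 0.09,"y": 0.0,"z": 0.0,"ax": 0.0,"ay": 0.0,"az": 0.0,"grip": 1.0},
    {"x": 0.11,"y": 0.0,"z": 0.0,"ax": 0.0,"ay": 0.0,"az": 0.0,"grip": 1.0},
    {"x": 0.13,"y": 0.0,"z": 0.0,"ax": 0.0,"ay": 0.0,"az": 0.0,"grip": 1.0},
    {"x": 0.15,"y": 0.0,"z": 0.0,"ax": 0.0,"ay": 0.0,"az": 0.0,"grip": 1.0},
    {"x": 0.17,"y": 0.0,"z": 0.0,"ax": 0.0,"ay": 0.0,"az": 0.0,"grip": 1.0},
    {"x": 0.19,"y": 0.0,"z": 0.0,"ax": 0.0,"ay": 0.0,"az": 0.0,"grip": 1.0},
    {"x": 0.21,"y": 0.0,"z": 0.0,"ax": 0.0,"ay": 0.0,"az": 0.0,"grip": 1.0},
    {"x": 0.23,"y": 0.0,"z": 0.0,"ax": 0.0,"ay": 0.0,"az": 0.0,"grip": 1.0},
    {"x": 0.25,"y": 0.0,"z": 0.0,"ax": 0.0,"ay": 0.0,"az": 0.0,"grip": 1.0},
  ],
)

```text
time: 4.3
tool_pos: [0.535, 0.2273, 0.1001]
tcp_rot: [-3.14, 0.078, 0.0]
wrist_force: [-4.3, 1.9, 0.8]
width: -0.003
grip_force: 1.5
```

>>> step_arm(
  series=[
    {"x": 0.005,"y": 0.0,"z": 0.0,"ax": 0.0,"ay": 0.0,"az": 0.0,"grip": 1.0},
    {"x": 0.01,"y": 0.0,"z": 0.0,"ax": 0.0,"ay": 0.0,"az": 0.0,"grip": 1.0},
    {"x": 0.014,"y": 0.0,"z": 0.0,"ax": 0.0,"ay": 0.0,"az": 0.0,"grip": 1.0},
    {"x": 0.014,"y": 0.0,"z": 0.0,"ax": 0.0,"ay": 0.0,"az": 0.0,"grip": 1.0},
  ],
)

```text
time: 4.7
tool_pos: [0.5415, 0.2266, 0.1002]
tcp_rot: [3.14, -0.078, 0.001]
wrist_force: [-0.6, 1.3, -0.1]
width: 0.0
grip_force: 0.4
```

>>> step_arm(
  series=[
    {"x": 0.003,"y": 0.0,"z": 0.0,"ax": 0.0,"ay": 0.0,"az": 0.0,"grip": 1.0},
    {"x": 0.006,"y": 0.0,"z": 0.0,"ax": 0.0,"ay": 0.0,"az": 0.0,"grip": 1.0},
    {"x": 0.008,"y": 0.0,"z": 0.0,"ax": 0.0,"ay": 0.0,"az": 0.0,"grip": 1.0},
  ],
)

```text
time: 5.0
tool_pos: [0.5451, 0.2264, 0.1002]
tcp_rot: [3.14, -0.078, -0.001]
wrist_force: [-2.0, 0.4, 0.7]
width: -0.0
grip_force: 1.3
```

>>> step_arm(
  series=[
    {"x": 0.002,"y": 0.0,"z": 0.0,"ax": 0.0,"ay": 0.0,"az": 0.0,"grip": 1.0},
    {"x": 0.004,"y": 0.0,"z": 0.0,"ax": 0.0,"ay": 0.0,"az": 0.0,"grip": 1.0},
  ],
)

```text
time: 5.2
tool_pos: [0.5472, 0.2263, 0.1002]
tcp_rot: [3.14, -0.078, -0.001]
wrist_force: [-2.9, 0.1, 0.3]
width: -0.0
grip_force: 1.3
```

>>> step_arm(
  series=[
    {"x": 0.002,"y": 0.0,"z": 0.0,"ax": 0.0,"ay": 0.0,"az": 0.0,"grip": 1.0},
    {"x": 0.004,"y": 0.0,"z": 0.0,"ax": 0.0,"ay": 0.0,"az": 0.0,"grip": 1.0},
  ],
)

```text
time: 5.4
tool_pos: [0.5474, 0.2263, 0.1002]
tcp_rot: [3.14, -0.079, -0.007]
wrist_force: [-10.4, -0.6, 6.7]
width: 0.004
grip_force: 5.4
```

>>> step_arm(
  series=[
    {"x": 0.002,"y": 0.0,"z": 0.0,"ax": 0.0,"ay": 0.0,"az": 0.0,"grip": 1.0},
    {"x": 0.004,"y": 0.0,"z": 0.0,"ax": 0.0,"ay": 0.0,"az": 0.0,"grip": 1.0},
  ],
)

```text
time: 5.6
tool_pos: [0.5473, 0.2263, 0.1002]
tcp_rot: [3.14, -0.079, -0.014]
wrist_force: [-16.3, 1.4, 10.9]
width: -0.004
grip_force: 8.4
```

Lid met its stop (force climbs to 16 N with no motion). Backing off, then going over to the left of the knob.

>>> step_arm(
  series=[
    {"x": -0.03,"y": 0.0,"z": 0.0,"ax": 0.0,"ay": 0.0,"az": 0.0,"grip": 1.0},
    {"x": -0.08,"y": 0.0,"z": 0.0,"ax": 0.0,"ay": 0.0,"az": 0.0,"grip": 1.0},
    {"x": -0.08,"y": 0.0,"z": -0.08,"ax": 0.0,"ay": 0.0,"az": 0.0,"grip": 1.0},
    {"x": -0.08,"y": 0.0,"z": -0.16,"ax": 0.0,"ay": 0.0,"az": 0.0,"grip": 1.0},
    {"x": -0.08,"y": 0.0,"z": -0.24,"ax": 0.0,"ay": 0.0,"az": 0.0,"grip": 1.0},
    {"x": -0.08,"y": 0.0,"z": -0.24,"ax": 0.0,"ay": 0.0,"az": 0.0,"grip": 1.0},
    {"x": -0.08,"y": 0.0,"z": -0.24,"ax": 0.0,"ay": 0.0,"az": 0.0,"grip": 1.0},
  ],
)

```text
time: 6.3
tool_pos: [0.5129, 0.2287, 0.2224]
tcp_rot: [-3.139, 0.078, -0.008]
wrist_force: [0.8, 0.5, -0.5]
width: -0.001
grip_force: 0.0
```

```bash
python3 mv.py .558,.435,.22; python3 - <<'E'
from workcell import imaging
import cv2
o=[]
for n,(a,b,c,d) in(("top",(105,235,165,285)),("scene",(130,245,345,450))):
    o.append(cv2.resize(imaging.read_camera(n)["img"][a:b,c:d,::-1],(400,430),interpolation=cv2.INTER_CUBIC))
cv2.imwrite("pics/lid1.png",cv2.hconcat(o))
E
```

```text
t 6.3 p [0.5129 0.2287 0.2224] yaw -2.85 F [ 0.8  0.5 -0.5] q6 2.0 w -0.0013094024230829724
(0.558, 0.435, 0.22) xyz [ 0.0696 -0.4165  0.0059] a [-0.004 -0.01  -0.   ]
```

View pics/lid1.png

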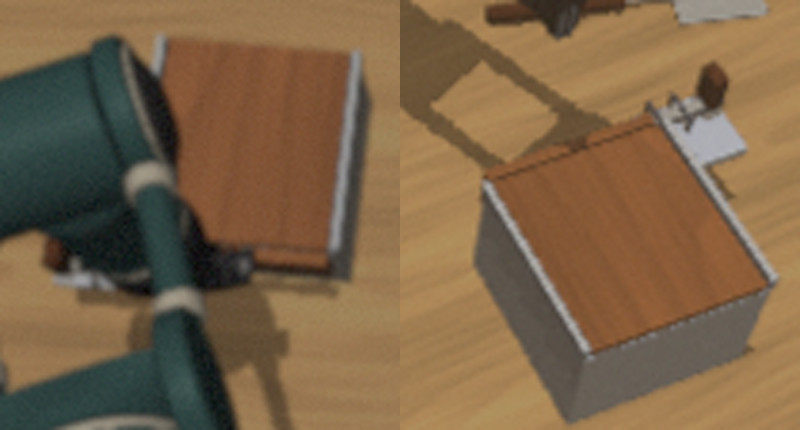

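The lid covers the box right to its back edge (scene half, about 590,350 to 770,285), so it is shut. The bolt knob (713,85) hasn't moved. Now to the left of the knob.

>>> step_arm(
  series=[
    {"x": 0.02,"y": -0.1,"z": 0.005,"ax": 0.0,"ay": -0.01,"az": 0.0,"grip": 1.0},
    {"x": 0.04,"y": -0.2,"z": 0.005,"ax": 0.0,"ay": -0.01,"az": 0.0,"grip": 1.0},
    {"x": 0.06,"y": -0.3,"z": 0.005,"ax": 0.0,"ay": -0.01,"az": 0.0,"grip": 1.0},
    {"x": 0.07,"y": -0.39,"z": 0.005,"ax": 0.0,"ay": -0.01,"az": 0.0,"grip": 1.0},
    {"x": 0.07,"y": -0.417,"z": 0.005,"ax": 0.0,"ay": -0.01,"az": 0.0,"grip": 1.0},
    {"x": 0.07,"y": -0.417,"z": 0.005,"ax": 0.0,"ay": -0.01,"az": 0.0,"grip": 1.0},
    {"x": 0.07,"y": -0.417,"z": 0.005,"ax": 0.0,"ay": -0.01,"az": 0.0,"grip": 1.0},
  ],
)

```text
time: 7.1
tool_pos: [0.5559, 0.4335, 0.2158]
tcp_rot: [3.138, -0.078, -0.012]
wrist_force: [0.4, -0.0, -0.3]
width: -0.002
grip_force: 0.0
```

```bash
python3 mv.py .558,.435,.114
```

```text
t 7.1 p [0.5559 0.4335 0.2158] yaw -2.84 F [ 0.4 -0.  -0.3] q6 2.25 w -0.0019884142734589013
(0.558, 0.435, 0.114) xyz [ 0.0057 -0.0038  0.2036] a [0.006 0.014 0.   ]
```

>>> step_arm(
  series=[
    {"x": 0.004,"y": -0.004,"z": 0.08,"ax": 0.0,"ay": 0.01,"az": 0.0,"grip": 1.0},
    {"x": 0.004,"y": -0.004,"z": 0.15,"ax": 0.0,"ay": 0.01,"az": 0.0,"grip": 1.0},
    {"x": 0.004,"y": -0.004,"z": 0.204,"ax": 0.0,"ay": 0.01,"az": 0.0,"grip": 1.0},
    {"x": 0.004,"y": -0.004,"z": 0.204,"ax": 0.0,"ay": 0.01,"az": 0.0,"grip": 1.0},
    {"x": 0.004,"y": -0.004,"z": 0.204,"ax": 0.0,"ay": 0.01,"az": 0.0,"grip": 1.0},
  ],
)

```text
time: 7.6
tool_pos: [0.5581, 0.4349, 0.1157]
tcp_rot: [3.139, -0.081, -0.002]
wrist_force: [0.7, -0.1, 0.3]
width: 0.002
grip_force: 0.0
```

```bash
python3 mv.py .5545,.355,.114; python3 - <<'E'
from workcell import imaging
import cv2
cv2.imwrite("pics/knob.png",cv2.resize(imaging.read_camera("scene")["img"][110:200,390:480,::-1],(540,540),interpolation=cv2.INTER_CUBIC))
E
```

```text
t 7.6 p [0.5581 0.4349 0.1157] yaw -2.94 F [ 0.7 -0.1  0.3] q6 2.25 w 0.001996173850758027
(0.5545, 0.355, 0.114) xyz [0.001  0.1599 0.0036] a [ 0.002  0.002 -0.003]
```

View pics/knob.png

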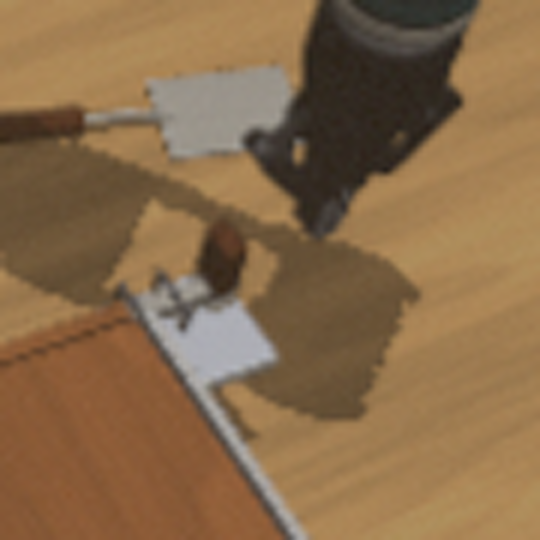

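The shut fingertips (320,230) are level with the knob (225,250) with clear space between. Pushing now.

>>> step_arm(
  series=[
    {"x": 0.001,"y": 0.025,"z": 0.003,"ax": 0.0,"ay": 0.0,"az": 0.0,"grip": 1.0},
    {"x": 0.001,"y": 0.045,"z": 0.003,"ax": 0.0,"ay": 0.0,"az": 0.0,"grip": 1.0},
    {"x": 0.001,"y": 0.06,"z": 0.003,"ax": 0.0,"ay": 0.0,"az": 0.0,"grip": 1.0},
    {"x": 0.001,"y": 0.075,"z": 0.003,"ax": 0.0,"ay": 0.0,"az": 0.0,"grip": 1.0},
    {"x": 0.001,"y": 0.09,"z": 0.003,"ax": 0.0,"ay": 0.0,"az": 0.0,"grip": 1.0},
    {"x": 0.001,"y": 0.105,"z": 0.003,"ax": 0.0,"ay": 0.0,"az": 0.0,"grip": 1.0},
    {"x": 0.001,"y": 0.12,"z": 0.003,"ax": 0.0,"ay": 0.0,"az": 0.0,"grip": 1.0},
    {"x": 0.001,"y": 0.135,"z": 0.003,"ax": 0.0,"ay": 0.0,"az": 0.0,"grip": 1.0},
    {"x": 0.001,"y": 0.15,"z": 0.003,"ax": 0.0,"ay": 0.0,"az": 0.0,"grip": 1.0},
    {"x": 0.001,"y": 0.16,"z": 0.003,"ax": 0.0,"ay": 0.0,"az": 0.0,"grip": 1.0},
  ],
)

```text
time: 8.65
tool_pos: [0.5549, 0.3562, 0.1144]
tcp_rot: [-3.141, 0.079, -0.001]
wrist_force: [0.9, 2.6, 2.3]
width: -0.001
grip_force: 0.9
```

>>> step_arm(
  series=[
    {"x": 0.0,"y": 0.004,"z": 0.0,"ax": 0.0,"ay": 0.0,"az": 0.0,"grip": 1.0},
    {"x": 0.0,"y": 0.008,"z": 0.0,"ax": 0.0,"ay": 0.0,"az": 0.0,"grip": 1.0},
    {"x": 0.0,"y": 0.012,"z": 0.0,"ax": 0.0,"ay": 0.0,"az": 0.0,"grip": 1.0},
  ],
)

```text
time: 8.95
tool_pos: [0.5546, 0.3508, 0.1142]
tcp_rot: [-3.141, 0.078, -0.0]
wrist_force: [1.4, 0.5, 0.7]
width: 0.004
grip_force: 0.8
```

>>> step_arm(
  series=[
    {"x": 0.0,"y": 0.003,"z": 0.0,"ax": 0.0,"ay": 0.0,"az": 0.0,"grip": 1.0},
    {"x": 0.0,"y": 0.006,"z": 0.0,"ax": 0.0,"ay": 0.0,"az": 0.0,"grip": 1.0},
  ],
)

```text
time: 9.15
tool_pos: [0.5544, 0.3479, 0.1142]
tcp_rot: [-3.141, 0.078, -0.0]
wrist_force: [1.6, 1.6, 1.1]
width: 0.0
grip_force: 0.8
```

>>> step_arm(
  series=[
    {"x": 0.0,"y": 0.003,"z": 0.0,"ax": 0.0,"ay": 0.0,"az": 0.0,"grip": 1.0},
    {"x": 0.0,"y": 0.006,"z": 0.0,"ax": 0.0,"ay": 0.0,"az": 0.0,"grip": 1.0},
  ],
)

```text
time: 9.35
tool_pos: [0.5543, 0.3461, 0.1143]
tcp_rot: [-3.138, 0.079, -0.001]
wrist_force: [1.8, 8.9, -0.9]
width: -0.001
grip_force: 4.3
```

>>> step_arm(
  series=[
    {"x": 0.0,"y": 0.002,"z": 0.0,"ax": 0.0,"ay": 0.0,"az": 0.0,"grip": 1.0},
    {"x": 0.0,"y": 0.004,"z": 0.0,"ax": 0.0,"ay": 0.0,"az": 0.0,"grip": 1.0},
  ],
)

```text
time: 9.55
tool_pos: [0.5543, 0.346, 0.1144]
tcp_rot: [-3.135, 0.079, -0.002]
wrist_force: [1.5, 13.1, -3.8]
width: 0.0
grip_force: 6.5
```

>>> step_arm(
  series=[
    {"x": 0.0,"y": 0.002,"z": 0.0,"ax": 0.0,"ay": 0.0,"az": 0.0,"grip": 1.0},
    {"x": 0.0,"y": 0.004,"z": 0.0,"ax": 0.0,"ay": 0.0,"az": 0.0,"grip": 1.0},
  ],
)

```text
time: 9.75
tool_pos: [0.5543, 0.3459, 0.1145]
tcp_rot: [-3.131, 0.079, -0.003]
wrist_force: [1.9, 18.6, -5.3]
width: 0.003
grip_force: 9.1
```

The bolt met its stop. Backing off to the left, then up and clear.

>>> step_arm(
  series=[
    {"x": 0.0,"y": -0.03,"z": 0.0,"ax": 0.0,"ay": 0.0,"az": 0.0,"grip": 1.0},
    {"x": 0.0,"y": -0.1,"z": 0.0,"ax": 0.0,"ay": 0.0,"az": 0.0,"grip": 1.0},
    {"x": 0.0,"y": -0.15,"z": -0.02,"ax": 0.0,"ay": 0.0,"az": 0.0,"grip": 1.0},
    {"x": 0.0,"y": -0.18,"z": -0.1,"ax": 0.0,"ay": 0.0,"az": 0.0,"grip": 1.0},
    {"x": 0.0,"y": -0.18,"z": -0.2,"ax": 0.0,"ay": 0.0,"az": 0.0,"grip": 1.0},
    {"x": 0.0,"y": -0.18,"z": -0.3,"ax": 0.0,"ay": 0.0,"az": 0.0,"grip": 1.0},
    {"x": 0.0,"y": -0.18,"z": -0.3,"ax": 0.0,"ay": 0.0,"az": 0.0,"grip": 1.0},
    {"x": 0.0,"y": -0.18,"z": -0.3,"ax": 0.0,"ay": 0.0,"az": 0.0,"grip": 1.0},
  ],
)

```text
time: 10.55
tool_pos: [0.5591, 0.4311, 0.2667]
tcp_rot: [-3.139, 0.078, -0.004]
wrist_force: [0.2, -0.5, -0.3]
width: -0.002
grip_force: 0.0
```

```bash
python3 - <<'E'
from workcell import imaging
import cv2
d=imaging.read_camera("scene")["img"][60:310,140:480,::-1]
cv2.imwrite("pics/end.png",cv2.resize(d,(780,574),interpolation=cv2.INTER_CUBIC))
E
```

```text
(no output)
```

View pics/end.png

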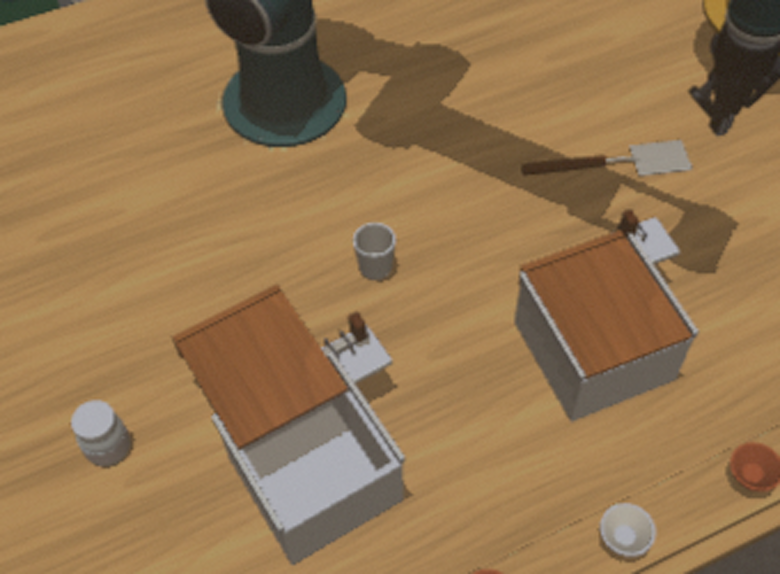

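The left box's lid is shut and its bolt is across, with the knob at (630,220) by the lid's front corner. The other box, beaker, jar and spatula haven't moved, and the arm is clear.

```bash
python3 -c "
from workcell import bot
print(bot.finish_job())"
```

```text
the job is handed in; nothing more can be done
None
```

The lid of the box with the pot was pushed to its stop, then its bolt was pushed to its stop in front of it; the last picture shows nothing else moved, and the job is handed in at about 10.6 s.

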